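# Park the studio gear on its silhouettes

### The job

Tidy the painter's bench: set each of the four loose pieces (large tin, small tin, sanding block, scraper) on the black pad whose pale silhouette matches it in shape and size. Each should stand upright or lie flat, squarely within its silhouette, the scraper with its blade on the wide end of its silhouette.

Things in the scene. Friction and masses are not known exactly. Their poses are not given: they have to be found in the camera images.
- tin_large: The larger of two plain steel paint tins with lids, upright, 58 mm diameter, 62 mm high, about 0.22 kg. Origin: centre of its underside; z up.
- tin_small: The smaller steel paint tin with lid, upright, 38 mm diameter, 44 mm high, about 0.08 kg. Origin: centre of its underside; z up.
- block: Wooden sanding block with a cork sole, lying flat: 95 mm long (its x axis), 45 mm wide (y), 32 mm high, about 0.09 kg. Origin: centre of its underside. Either way round is right on its pad.
- scraper: Paint scraper lying flat, 160 mm long (x axis), 0.1 kg. Wooden handle 24 mm wide and 24 mm high, from x = -80 to +20 mm; steel blade 60 mm wide, 3 mm thick, on the table, from x = +20 to +80 mm (root 36 mm wide, 8 mm high, from x = +16 to +36 mm). Origin: underside, mid-length, near the centre of mass. Grip across the handle (along y) from above between x = -20 and 0 mm.
- scraper_edge (a point): Middle of the scraper's blade edge, at x = +80 mm on the scraper.
- pad_large: Fixed black rubber pad, 95 x 95 mm, 3 mm thick, with a pale disc 68 mm across: the place of the large tin. Origin: centre of the underside; the top is 3 mm higher.
- pad_small: Fixed black rubber pad, 80 x 80 mm, 3 mm thick, with a pale disc 48 mm across: the place of the small tin. Origin: centre of the underside.
- pad_block: Fixed black rubber pad, 125 x 75 mm, 3 mm thick, with a pale rectangle 105 mm (x) by 55 mm (y): the place of the sanding block, long side along x. Origin: centre of the underside.
- pad_scraper: Fixed black rubber pad, 178 x 76 mm, 3 mm thick, with a pale scraper silhouette along its x axis: narrow handle end towards -x, wide blade end (68 mm) towards +x. Origin: centre of the underside; the scraper's origin and axes belong on it.
- pad_scraper_edge (a point): Where the middle of the blade edge belongs on the scraper's pad: x = +80 mm from the pad's origin, on its top.
There are look-alikes about, which are no part of the job. Leave any orange or yellow look-alike of the tin_small alone.

How it is judged:
At the end, for the whole second after the job is handed in: Large tin, small tin and block each within 10 mm of the centre of its own pad, the block within 0.2 rad of its rectangle (either way round); the scraper within 12 mm of its pad's centre with its blade edge within 15 mm of its mark; all lying on the pads, upright or flat, released and at rest (horizontal distance between tin_large and pad_large below 0.01 m and z of tin_large in the frame of pad_large below 0.007 m and angle between each of tin_large, tin_small, block, scraper's own z axis and vertical below 0.1 rad and linear speed of each of tin_large, tin_small, block, scraper below 0.02 m/s and angular speed of each of tin_large, tin_small, block, scraper below 0.2 rad/s and horizontal distance between tin_small and pad_small below 0.01 m and z of tin_small in the frame of pad_small below 0.007 m and horizontal distance between block and pad_block below 0.01 m and z of block in the frame of pad_block below 0.007 m and horizontal distance between scraper and pad_scraper below 0.012 m and z of scraper in the frame of pad_scraper below 0.007 m and angle between the x axis of block and the x axis of pad_block, either way round below 0.2 rad and horizontal distance between scraper_edge and pad_scraper_edge below 0.015 m); the robot touches nothing.
It also fails if it takes over 112 s, if anything falls off the work surface, if the arm or the gripper's body presses on something with over 40 N, if the wrist force passes 120 N, or if a joint passes its speed limit or range.

### The arm

A 6-joint arm with a two-finger parallel gripper is mounted at the origin on the work surface. World frame = base frame: x ahead of the robot, y to its left, z up, the work surface at z = 0. Lengths are in m, angles in rad, forces in N, time in s.
With the tool pointing down it reaches from about 0.425 to 0.95 m from the base axis. Payload 14.7 kg.
Tool frame: the origin (TCP) lies between the finger pads; the fingertips stand 19 mm ahead of it and the grasp point (between the pads) is the TCP (env.tcp_to_tips is the distance from the TCP to the fingertips, in m); z points along the fingers, y is the line along which they close (so a half turn about z gives the same grasp; the last joint's range is limited). The gripper opens to 85 mm and grips with 20 to 120 N. Pads are 22 mm wide; open, the fingers measure 114 mm over their backs; the gripper's body (76 mm by 85 mm) begins 54 mm behind the grasp point. The pads swing forward as they close: fully open they stand 13 mm farther back than shut.
Start: joints at [-1.332, 0.48, 1.596, -0, 1.065, -0.047], TCP at [0.183, -0.624, 0.25] pointing down, gripper open.
Joint ranges: [-2.75, 2.75], [-0.82, 2.05], [0.23, 2.67], [-1.56, 4.7], [0.09, 2.69], [-2.92, 2.92]. Speed limits (rad/s): [1.89, 1.89, 2.39, 3.01, 3.01, 3.01].

### API

Orientations are given as a unit quaternion [w, x, y, z].
In Python, from workcell import env gives the robot as it stands.
- The arm moves only by the tool apply_moves, never from a script. Its argument "targets" is a list of rows, each a list of 2 entries, a list of its own where there are three numbers: the shift along the tool's x, y, z in units of 30 mm (1.0 is 30 mm), then the turn, a rotation vector about the tool's x, y, z in units of 4 degrees (1.0 is 4 degrees). A call has 1 to 12 rows; each row shifts and turns the commanded pose from where the row before left it, along the tool's axes as they then stand; what a row does not reach is not made up. A row lasts 1/12 s, in which the tool goes at most 41.7 mm and 7.16 degrees, less where a joint would pass 70% of its speed; a pose out of reach is approached as far as the arm can. A call with a number of a shift or a turn outside -1 to 1 is refused whole. A call with a gripper value outside its range is refused whole. "hand" is the opening, from 0 (shut) to 1 (fully open), set as the call begins (left out, the last holds). The fingers move at their own pace and stop on an object; the grip force is fixed at half the most. Time passes only in rows, so rows that do not move let the fingers close. It gives the time, the measured TCP pose, the force, the opening and the grip force at its end, in the units of the state.
- env.get_state(): the state, without advancing time (a new reading comes with each control period).
- env.read_camera(name): name is "scene" or "side" or "wrist"; returns the picture (420x560x3 uint8, blue, green, red); there is no depth.
- env.calibration(name): a dict with "K" (3x3 intrinsics, pixels), "world_from_camera" (4x4, takes a point from camera to world coordinates); the wrist camera has in their place "tool_from_camera" (4x4, takes a point from camera to tool coordinates, whose origin is the TCP and whose axes are the flange's). Camera axes: x right, y down, z forward; pixel columns grow to the right and rows downward; lengths in m; the calibration is good to about 2 mm. A picture is of the moment at which its call begins: read the wrist's pose just before it. calibration takes no time and is no camera call.
- env.sign_off(): hands the job in; it is judged then, once.
The state is a dict: "t": time; "qpos": joint angles; "qd": joint speeds; "joint_efforts": joint torques, N m; "ee_pos": TCP position; "tcp_rot": TCP orientation; "contact_force": force on the tool from outside, world axes, zero at the start; "moment": the same for the moment, N m; "gripper_width": finger opening in m; "grip_force": force on a finger pad.
Only numpy, scipy, OpenCV 4.12 (cv2) and the standard library are available. Lean on these libraries where they do the work, as an engineer would, in place of code of your own. Each camera call takes 0.05 s, during which the arm holds its last target. There are 200 camera calls.

## Working session

There is one attempt and no reset: what is moved stays moved. The work goes in short steps, Python scripts to look and compute and a tool call to move; the robot and the scene stay as the last step left them, time stands still between calls to the robot, and variables do not carry over. Pictures are saved under pics/ and viewed, at most 14 in all, crops included, and the job is handed in when it is done.

Besides the shell and the picture viewer there is one more tool, called after "Call:" in YAML: its name, and indented under it one key for each argument. apply_moves: Moves the arm, as the interface text tells. Its arguments: {"type":"object","properties":{"targets":{"type":"array"},"hand":{"type":"number"}},"required":["targets"]}

```bash
ls; mkdir -p pics; python3 - <<'E'
from workcell import env
import cv2
for n in("scene","side"):
    cv2.imwrite(f"pics/{n}0.png",env.read_camera(n))
    c=env.calibration(n);print(n,c)
print(env.calibration("wrist"));print(env.get_state())
E
```

```text
pics
scene {'K': array([[380.01414042,   0.        , 277.32135255],
       [  0.        , 380.01414042, 213.29116171],
       [  0.        ,   0.        ,   1.        ]]), 'world_from_camera': array([[ 0.52971496,  0.44382681, -0.72278616,  1.23309511],
       [ 0.84789584, -0.29898381,  0.43781425, -0.38866434],
       [-0.02178766, -0.84476414, -0.5346951 ,  0.53529713],
       [ 0.        ,  0.        ,  0.        ,  1.        ]])}
side {'K': array([[542.29481524,   0.        , 274.11875641],
       [  0.        , 542.29481524, 211.30568834],
       [  0.        ,   0.        ,   1.        ]]), 'world_from_camera': array([[-0.93431398, -0.19952626,  0.29537545,  0.2324112 ],
       [-0.35612369,  0.48700054, -0.79750009,  0.9256991 ],
       [ 0.01527421, -0.85030568, -0.52606744,  0.66298671],
       [ 0.        ,  0.        ,  0.        ,  1.        ]])}
{'K': array([[301.45130961,   0.        , 281.50871047],
       [  0.        , 301.45130961, 212.88364996],
       [  0.        ,   0.        ,   1.        ]]), 'tool_from_camera': array([[ 1.90128071e-03, -9.50906606e-01, -3.09
[... 292 characters left out ...]
)}
{'t': 0.1, 'qpos': array([-1.33157844e+00,  4.80792340e-01,  1.59677086e+00,  5.51524572e-06,
        1.06509094e+00, -4.66029748e-02]), 'qd': array([-0.00038629, -0.00176082, -0.00214536, -0.0017281 ,  0.00014459,
       -0.00093092]), 'joint_efforts': array([ 5.97518374e-04, -9.52250648e+01, -4.31041288e+01, -1.01097116e-04,
        5.24566349e-03, -8.00253645e-06]), 'ee_pos': array([ 0.18320751, -0.62330944,  0.2497364 ]), 'tcp_rot': array([-5.28513482e-04,  9.89805723e-01,  1.42423131e-01, -4.86347639e-05]), 'contact_force': array([-0.61195829, -1.08960903, -0.82323645]), 'moment': array([-0.02428303,  0.05420339, -0.0008768 ]), 'grip_force': 0.0, 'gripper_width': 0.08497525671098335}
```

View pics/scene0.png

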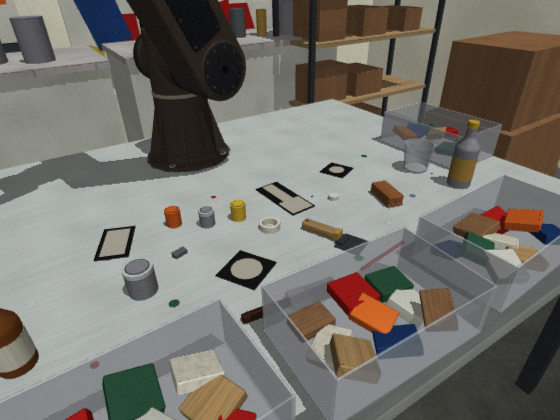

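View pics/side0.png

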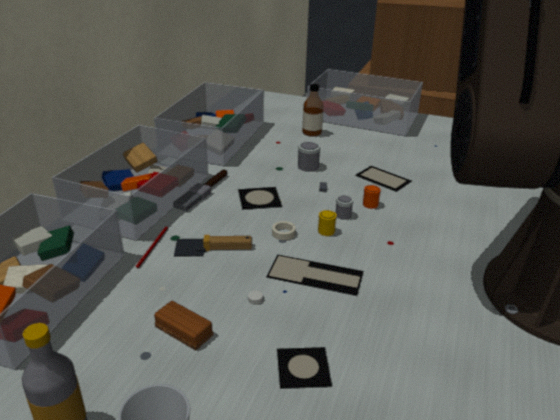

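The scene view shows the large tin (140,278), the small steel tin (207,217) between the orange and yellow tins, the block (387,193), the scraper (333,233) and the pads at (115,243), (247,268), (285,197) and (337,170). There is also a second, dark scraper by the bin. I'll enlarge both views to pick pixels.

```bash
python3 - <<'E'
import cv2
a=cv2.imread("pics/side0.png")[130:400,150:420];cv2.imwrite("pics/sc.png",cv2.resize(a,(594,594),interpolation=cv2.INTER_CUBIC))
a=cv2.imread("pics/scene0.png")[150:310,90:410];cv2.imwrite("pics/scc.png",cv2.resize(a,(800,400),interpolation=cv2.INTER_CUBIC))
E
```

```text
(no output)
```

View pics/sc.png

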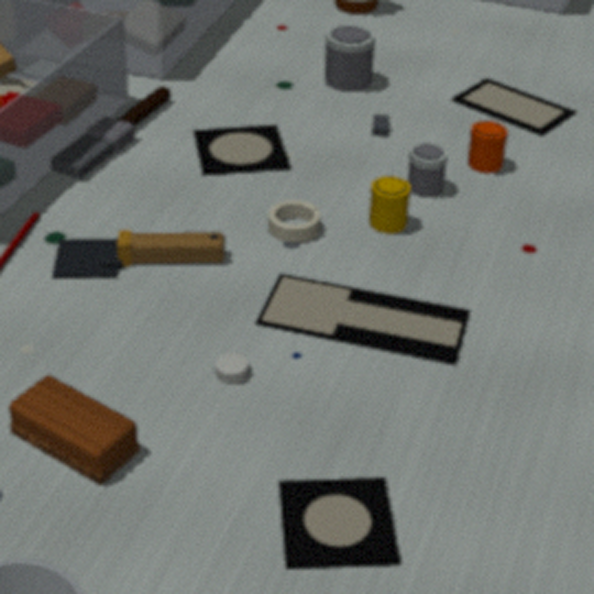

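View pics/scc.png

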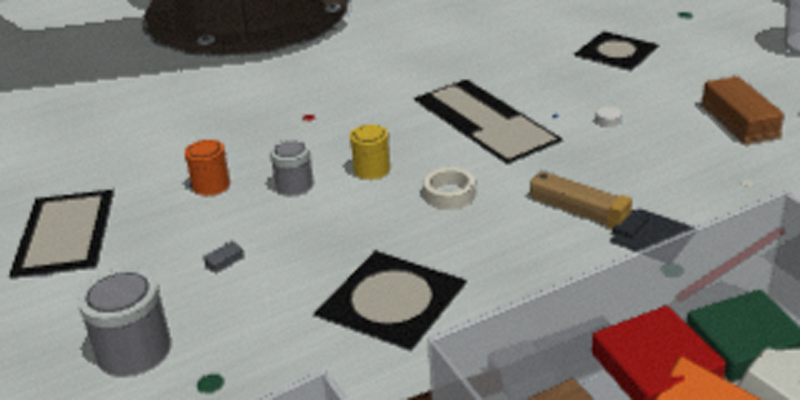

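Side crop: large pad centre (241,148), small pad (338,522), block pad (514,105), scraper pad (365,318) with its wide end to the left, and the lids at (350,38) and (428,154). The scene crop shows the same items with the scraper's blade edge at lower right.

```bash
cat >h.py <<'E'
import numpy as np
from workcell import env
from scipy.spatial.transform import Rotation as R
def proj(name,uv,z,pose=None):
    c=env.calibration(name);K=c["K"]
    if name=="wrist":
        T=np.eye(4);q=pose[1];T[:3,:3]=R.from_quat([q[1],q[2],q[3],q[0]]).as_matrix();T[:3,3]=pose[0];T=T@c["tool_from_camera"]
    else:T=c["world_from_camera"]
    uv=np.atleast_2d(uv).astype(float)
    d=(T[:3,:3]@np.linalg.inv(K)@np.c_[uv,np.ones(len(uv))].T).T
    return (T[:3,3]+d*((z-T[2,3])/d[:,2])[:,None])[:,:2]
E
python3 - <<'E'
from h import *
np.set_printoptions(precision=4,suppress=True)
S=lambda p:np.array(p)/2.2+[150,130]
C=lambda p:np.array(p)/2.5+[90,150]
D={"pl":([(194,130),(280,126),(290,168),(204,175)],.003),"ps":([(279,481),(385,478),(400,563),(287,568)],.003),
"pb":([(486,79),(575,112),(543,133),(453,98)],.003),"psc":([(283,275),(470,311),(457,362),(257,322)],.003),
"block":([(48,377),(136,427),(100,460),(11,408)],.032),"edge":([(53,277),(62,240)],.003),"hend":([(223,241)],.024),"TL":([(350,38)],.062),"TS":([(428,154)],.044)}
for k,(p,z) in D.items():
    w=proj("side",S(p),z);print("side",k,w.mean(0),w.tolist() if len(p)>1 else "")
D={"pl":([(375,251),(466,282),(411,348),(315,315)],.003),"ps":([(605,32),(658,45),(630,69),(575,53)],.003),"pb":([(38,197),(114,190),(95,265),(10,276)],.003),"psc":([(467,80),(562,139),(510,161),(415,97)],.003),"hend":([(537,178)],.024),"edge":([(690,228),(658,250)],.003),"TL":([(120,291)],.062),"TS":([(291,150)],.044)}
for k,(p,z) in D.items():
    w=proj("scene",C(p),z);print("scene",k,w.mean(0))
E
```

```text
side pl [ 0.6565 -0.1199] [[0.7224119253478287, -0.13866510880485428], [0.6362515702194085, -0.18418331700842083], [0.5940952041644194, -0.1022954761873569], [0.6732157807627913, -0.054433531175225536]]
side ps [0.3934 0.3444] [[0.44625407528784955, 0.3239171874562845], [0.3734616957650147, 0.29166825739912494], [0.34132411732251045, 0.3646219144332645], [0.41267036280425506, 0.39751398018654116]]
side pb [ 0.4001 -0.3365] [[0.4445233191103679, -0.39063833442892193], [0.32990771744773384, -0.34677102158309725], [0.3558760083540686, -0.2824170639584811], [0.47026139555217605, -0.32627494728061546]]
side psc [0.4446 0.1111] [[0.533859899469248, 0.08055049730114505], [0.35960733906727993, 0.06844119031644325], [0.354174024832514, 0.14120378444098547], [0.5307600008365552, 0.15436450582147754]]
side block [0.6049 0.347 ] [[0.6452742094249522, 0.31421506678695177], [0.5558578823167344, 0.3389154163419468], [0.5648477363296917, 0.3791978504819713], [0.6534947852965025, 0.355722746487117]]
side edge [0.7408 0.1354] [[0.7298094336487159, 0.16328522967694403], [0.7518352810088426, 0.10748908873604057]]
side hend [0.5952 0.0783] 
side TL [ 0.5985 -0.3168] 
side TS [ 0.4502 -0.1181] 
scene pl [ 0.6652 -0.1245]
scene ps [0.3999 0.3407]
scene pb [ 0.407  -0.3385]
scene psc [0.452  0.1094]
scene hend [0.6097 0.0664]
scene edge [0.7363 0.1307]
scene TL [ 0.6055 -0.3261]
scene TS [ 0.4581 -0.1238]
```

```bash
cat >>h.py <<'E'
def plan(*tg):
    """targets (x,y,z,yaw_deg): prints total shift units (tool axes before the turn), then turn units about tool z"""
    s=env.get_state();q=s["tcp_rot"];p=s["ee_pos"];M=R.from_quat([q[1],q[2],q[3],q[0]]).as_matrix()
    y0=np.degrees(np.arctan2(M[1,0],M[0,0]));print("now",p.round(4),"yaw",round(y0,2),"tilt",M[:2,2].round(4),"t",s["t"])
    for x,y,z,w in tg:
        a=np.radians(y0);d=np.array([x,y,z])-p
        u=np.array([np.cos(a)*d[0]+np.sin(a)*d[1],np.sin(a)*d[0]-np.cos(a)*d[1],-d[2]])/.03
        print("shift",u.round(3),"turn z",round((y0-w)/4,3));p=np.array([x,y,z]);y0=w
E
python3 - <<'E'
from h import *
plan((.5,-.2,.3,0),(.5,.2,.3,0))
E
```

```text
now [ 0.1832 -0.6233  0.2497] yaw 16.38 tilt [-0.0002  0.001 ] t 0.1
shift [ 14.11  -10.561  -1.675] turn z 4.094
shift [  0.    -13.333  -0.   ] turn z 0.0
```

Call:
apply_moves:
  targets:
    - [[0.88,-0.66,-0.1],[0,0,0.25]]
    - [[0.88,-0.66,-0.1],[0,0,0]]
    - [[0.88,-0.66,-0.1],[0,0,0]]
    - [[0.88,-0.66,-0.1],[0,0,0]]
    - [[0.88,-0.66,-0.1],[0,0,0]]
    - [[0.88,-0.66,-0.1],[0,0,0]]
    - [[0.88,-0.66,-0.1],[0,0,0]]
    - [[0.88,-0.66,-0.1],[0,0,0]]

```text
t: 0.77
ee_pos: [0.345, -0.413, 0.2742]
tcp_rot: [-0.0, 0.991, 0.134, -0.0]
contact_force: [0.9, -0.8, -0.2]
gripper_width: 0.0853
grip_force: 0.0
```

Call:
apply_moves:
  targets:
    - [[0.88,-0.66,-0.1],[0,0,0]]
    - [[0.88,-0.66,-0.1],[0,0,0]]
    - [[0.88,-0.66,-0.1],[0,0,0]]
    - [[0.88,-0.66,-0.1],[0,0,0]]
    - [[0.88,-0.66,-0.1],[0,0,0]]
    - [[0.88,-0.66,-0.1],[0,0,0]]
    - [[0.88,-0.66,-0.1],[0,0,0.8]]
    - [[0,0,0],[0,0,1]]
    - [[0,0,0],[0,0,1]]
    - [[0,0,0],[0,0,1]]
    - [[0,0,0],[0,0,0]]
    - [[0,0,0],[0,0,0]]

```text
t: 1.77
ee_pos: [0.4857, -0.2318, 0.2951]
tcp_rot: [-0.0, 1.0, 0.003, -0.0]
contact_force: [-0.0, 0.8, -0.5]
gripper_width: 0.0851
grip_force: 0.0
```

```bash
cat >>h.py <<'E'
def snap(f):
    import cv2,json
    s=env.get_state();im=env.read_camera("wrist");cv2.imwrite(f"pics/{f}.png",im)
    cv2.imwrite(f"pics/{f}_v.png",cv2.resize(im,(800,600),interpolation=cv2.INTER_CUBIC))
    json.dump([list(s["ee_pos"]),list(s["tcp_rot"])],open(f"{f}.json","w"));print(s["ee_pos"],s["t"])
def load(f):
    import json;return json.load(open(f"{f}.json"))
E
python3 -c "
from h import *
snap('w1');plan((.5,.2,.3,0))"
```

```text
[ 0.48573769 -0.23180685  0.29509588] 1.7667
now [ 0.4858 -0.2319  0.2952] yaw 0.31 tilt [-0.0003  0.0002] t 1.8167
shift [  0.554 -14.394  -0.162] turn z 0.079
```

View pics/w1_v.png

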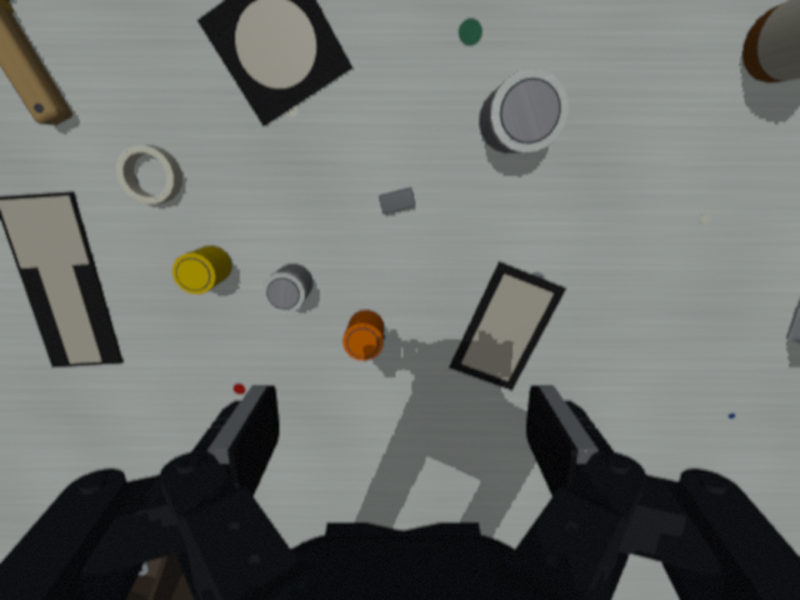

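The wrist view shows the large tin lid at (531,109), the small tin lid (286,293), the orange lid (363,341), the yellow lid (195,271), the large pad's disc (275,42), and the block pad's corners (500,262), (565,290), (512,389), (450,367).

Call:
apply_moves:
  targets:
    - [[0.05,-0.9,0],[0,0,0]]
    - [[0.05,-0.9,0],[0,0,0]]
    - [[0.05,-0.9,0],[0,0,0]]
    - [[0.05,-0.9,0],[0,0,0]]
    - [[0.05,-0.9,0],[0,0,0]]
    - [[0.05,-0.9,0],[0,0,0]]
    - [[0.05,-0.9,0],[0,0,0]]
    - [[0.05,-0.9,0],[0,0,0]]
    - [[0.05,-0.9,0],[0,0,0]]
    - [[0.05,-0.9,0],[0,0,0]]
    - [[0.05,-0.9,0],[0,0,0]]
    - [[0.05,-0.9,0],[0,0,0]]

```text
t: 2.82
ee_pos: [0.5028, 0.0933, 0.2954]
tcp_rot: [-0.0, 1.0, 0.002, 0.0]
contact_force: [0.0, -0.2, -0.2]
gripper_width: 0.0852
grip_force: 0.0
```

Call:
apply_moves:
  targets:
    - [[0,-0.9,0],[0,0,0]]
    - [[0,-0.9,0],[0,0,0]]
    - [[0,-0.9,0],[0,0,0]]
    - [[0,-0.9,0],[0,0,0]]
    - [[0,0,0],[0,0,0]]
    - [[0,0,0],[0,0,0]]

```text
t: 3.32
ee_pos: [0.5024, 0.201, 0.2951]
tcp_rot: [0.0, 1.0, 0.003, -0.0]
contact_force: [-0.8, -1.8, -0.1]
gripper_width: 0.0857
grip_force: 0.0
```

```bash
python3 -c "
from h import *
np.set_printoptions(precision=4,suppress=True)
snap('w2')
P=load('w1')
for n,p,z in(('TL',[(531,109)],.062),('TS',[(286,293)],.044),('or',[(363,341)],.044),('ye',[(195,271)],.044),('PL',[(275,42)],.003),('PB',[(500,262),(565,290),(512,389),(450,367)],.003)):
  w=proj('wrist',np.array(p)*.7,z,P);print(n,w.mean(0),w.tolist())
"
```

```text
[0.5024 0.201  0.2951] 3.3167
TL [ 0.6057 -0.3286] [[0.6056574978634555, -0.32859297959139044]]
TS [ 0.4532 -0.1264] [[0.453157408071333, -0.12644334155842213]]
or [ 0.4065 -0.1953] [[0.4065104187545189, -0.1953254582152921]]
ye [ 0.4731 -0.0468] [[0.4730795827320303, -0.046792449191912444]]
PL [ 0.6627 -0.1226] [[0.6627427155912129, -0.12262975018406662]]
PB [ 0.4035 -0.3398] [[0.47420164104537055, -0.3280265145006368], [0.4460001199324156, -0.39557638011536], [0.3338962812642142, -0.35194451769062696], [0.35978715945367395, -0.2835614776841126]]
```

View pics/w2_v.png

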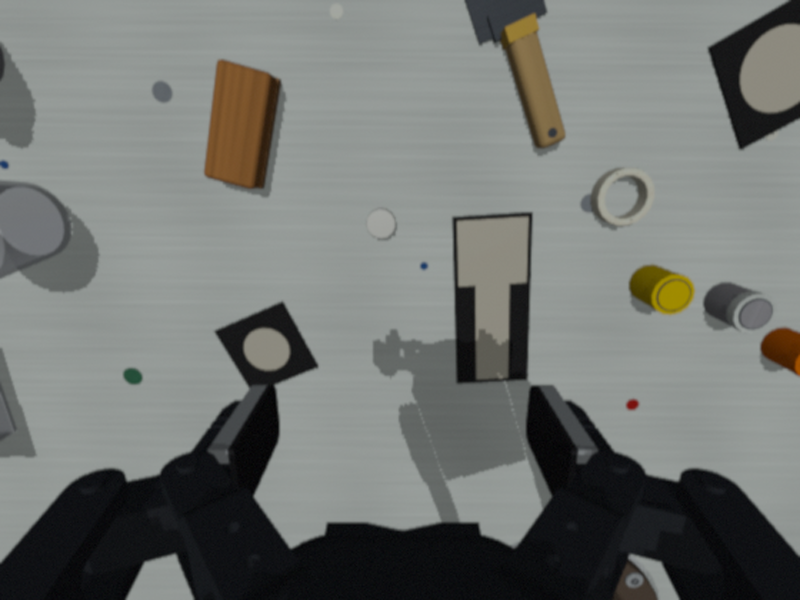

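The wrist view shows the block's top corners (219,60), (271,76), (255,186), (205,174), the small pad's disc (267,349), the scraper pad's corners (453,217), (531,213), (527,379), (458,383), and the scraper handle running from (521,27) to (550,140), with the blade up.

```bash
python3 -c "
from h import *
np.set_printoptions(precision=4,suppress=True)
P=load('w2')
for n,p,z in(('B',[(219,60),(271,76),(255,186),(205,174)],.032),('PS',[(267,349)],.003),('PSC',[(453,217),(531,213),(527,379),(458,383)],.003),('hnd',[(521,27),(550,138)],.024),('PL',[(785,68)],.003),('ye',[(675,294)],.044),('TS',[(756,313)],.044)):
  w=proj('wrist',np.array(p)*.7,z,P);print(n,w.mean(0),w.tolist())
plan((.612,.346,.25,0))
"
```

```text
B [0.6107 0.3393] [[0.6594497834662906, 0.3485051150884452], [0.6483674804764459, 0.3080472202578323], [0.5626495160998534, 0.32923035315384375], [0.5722456336190691, 0.3712281799290997]]
PS [0.3958 0.3422] [[0.395828578996263, 0.3421992305470608]]
PSC [0.4484 0.1093] [[0.5342939394837432, 0.15295386930538607], [0.5386781813945289, 0.07900627035216184], [0.36295899335036585, 0.06549968554566266], [0.3575368628774406, 0.13955465935795391]]
hnd [0.6454 0.0917] [[0.6865716408531867, 0.10798396957717223], [0.6041705370717277, 0.07535126917495813]]
PL [ 0.6635 -0.1276] [[0.6634568818132172, -0.127576571897937]]
ye [ 0.4717 -0.0471] [[0.47170175320066066, -0.04708239144575471]]
TS [ 0.4541 -0.1256] [[0.45407552783123617, -0.1255637288680919]]
now [0.5024 0.2001 0.2951] yaw 0.32 tilt [-0.0004 -0.0004] t 3.3667
shift [ 3.681 -4.843  1.503] turn z 0.079
```

Call:
apply_moves:
  targets:
    - [[0.405,-0.516,0.72],[0,0,0]]
    - [[0.405,-0.516,0.72],[0,0,0]]
    - [[0.405,-0.516,0.72],[0,0,0]]
    - [[0.405,-0.516,0.72],[0,0,0]]
    - [[0.405,-0.516,0.72],[0,0,0]]
    - [[0.405,-0.516,0.72],[0,0,0]]
    - [[0.405,-0.516,0.72],[0,0,0]]
    - [[0.405,-0.516,0.72],[0,0,0]]
    - [[0.405,-0.516,0.72],[0,0,0]]
    - [[0,0,0],[0,0,0.92]]
    - [[0,0,0],[0,0,0.92]]
    - [[0,0,0],[0,0,0.92]]

```text
t: 4.37
ee_pos: [0.6118, 0.3383, 0.0999]
tcp_rot: [0.0, 0.995, -0.096, -0.001]
contact_force: [-0.0, 0.4, 1.8]
gripper_width: 0.0854
grip_force: 0.0
```

Call:
apply_moves:
  targets:
    - [[0,0,0],[0,0,0.92]]
    - [[0,0,0],[0,0,0]]
    - [[0,0,0],[0,0,0]]

```text
t: 4.62
ee_pos: [0.6119, 0.3386, 0.1009]
tcp_rot: [0.0, 0.992, -0.126, -0.0]
contact_force: [-0.5, -0.2, 0.6]
gripper_width: 0.0853
grip_force: 0.0
```

```bash
python3 -c "
from h import *
snap('w3');plan((.611,.340,.024,-14.4))"
```

```text
[0.61188476 0.33859821 0.10092474] 4.6167
now [0.6118 0.3388 0.101 ] yaw -14.44 tilt [-0.0001 -0.0001] t 4.6667
shift [-0.036 -0.032  2.565] turn z -0.01
```

View pics/w3_v.png

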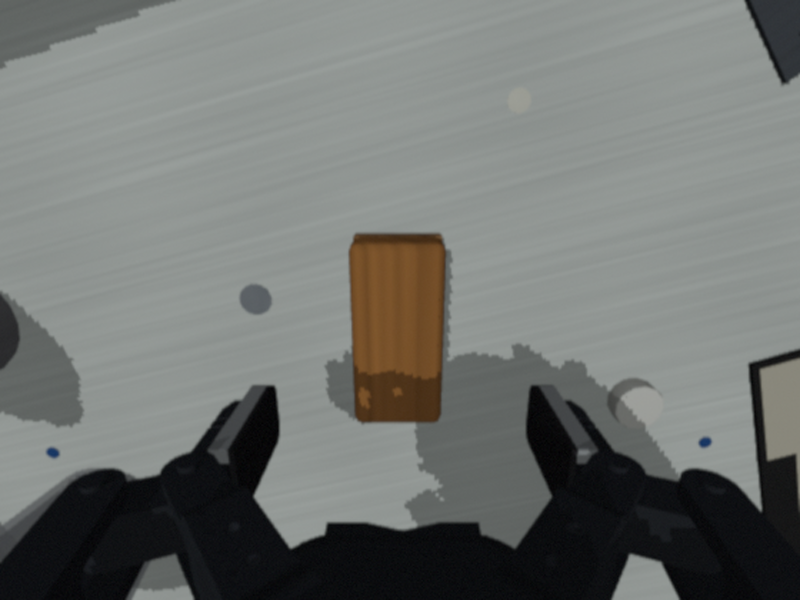

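The block is centred between the fingers and square to them; its top face spans (351,246) to (440,421). I'll descend and grip, working out its centre from this view first.

```bash
python3 -c "
from h import *
w=proj('wrist',np.array([(351,246),(444,246),(440,421),(356,421)])*.7,.032,load('w3'));print(w.mean(0),w.tolist())"
```

```text
[0.61136376 0.34122297] [[0.6606042030020904, 0.35022718167293904], [0.6502105179415353, 0.30963214334254446], [0.5619381456023425, 0.3315291792272391], [0.5727021674623128, 0.3735033894788763]]
```

Call:
apply_moves:
  targets:
    - [[0,0,0.5],[0,0,0]]
    - [[0,0,0.6],[0,0,0]]
    - [[0,0,0.6],[0,0,0]]
    - [[0,0,0.5],[0,0,0]]
    - [[0,0,0.35],[0,0,0]]
    - [[0,0,0],[0,0,0]]

```text
t: 5.17
ee_pos: [0.6104, 0.339, 0.022]
tcp_rot: [0.001, 0.992, -0.126, -0.001]
contact_force: [-0.3, -0.5, -0.3]
gripper_width: 0.0855
grip_force: 0.0
```

Call:
apply_moves:
  targets:
    - [[0,0,0],[0,0,0]]
    - [[0,0,0],[0,0,0]]
    - [[0,0,0],[0,0,0]]
    - [[0,0,0],[0,0,0]]
    - [[0,0,0],[0,0,0]]
    - [[0,0,0],[0,0,0]]
    - [[0,0,0],[0,0,0]]
    - [[0,0,0],[0,0,0]]
  hand: 0.3

```text
t: 5.83
ee_pos: [0.6122, 0.3402, 0.0257]
tcp_rot: [-0.001, 0.992, -0.127, 0.001]
contact_force: [-0.0, 0.1, 6.7]
gripper_width: 0.0442
grip_force: 61.9
```

Call:
apply_moves:
  targets:
    - [[0,0,-0.5],[0,0,0]]
    - [[0,0,-0.9],[0,0,0]]
    - [[0,0,-0.9],[0,0,0]]
    - [[0,0,-0.9],[0,0,0]]
    - [[0,0,-0.8],[0,0,0]]
    - [[-0.04,0.4,0],[0,0,0]]
    - [[-0.04,0.88,0],[0,0,0]]
    - [[-0.04,0.88,0],[0,0,0]]
    - [[-0.04,0.88,0],[0,0,0]]
    - [[-0.04,0.88,0],[0,0,0]]
    - [[-0.04,0.88,0],[0,0,0]]
    - [[-0.04,0.88,0],[0,0,0]]

```text
t: 6.83
ee_pos: [0.5599, 0.1758, 0.1454]
tcp_rot: [-0.0, 0.992, -0.126, 0.0]
contact_force: [-0.0, -0.3, -0.8]
gripper_width: 0.0436
grip_force: 61.3
```

Call:
apply_moves:
  targets:
    - [[-0.04,0.88,0],[0,0,0]]
    - [[-0.04,0.88,0],[0,0,0]]
    - [[-0.04,0.88,0],[0,0,0]]
    - [[-0.04,0.88,0],[0,0,0]]
    - [[-0.04,0.88,0],[0,0,0]]
    - [[-0.04,0.88,0],[0,0,0]]
    - [[-0.04,0.88,0],[0,0,0]]
    - [[-0.04,0.88,0],[0,0,0]]
    - [[-0.04,0.88,0],[0,0,0]]
    - [[-0.04,0.88,0],[0,0,0]]
    - [[-0.04,0.88,0],[0,0,0]]
    - [[-0.04,0.88,0],[0,0,0]]

```text
t: 7.83
ee_pos: [0.4665, -0.1273, 0.1453]
tcp_rot: [0.0, 0.992, -0.127, 0.001]
contact_force: [0.3, 0.6, -0.6]
gripper_width: 0.044
grip_force: 61.3
```

Call:
apply_moves:
  targets:
    - [[-0.04,0.88,0],[0,0,0]]
    - [[-0.04,0.88,0],[0,0,0]]
    - [[-0.04,0.88,0],[0,0,0]]
    - [[-0.04,0.88,0],[0,0,0]]
    - [[-0.04,0.88,0],[0,0,0]]
    - [[-0.04,0.88,0],[0,0,0]]
    - [[-0.04,0.88,0],[0,0,0]]
    - [[-0.04,0.88,0],[0,0,0]]
    - [[0,0.4,0],[0,0,0.86]]
    - [[0,0,0],[0,0,0.86]]
    - [[0,0,0],[0,0,0]]
    - [[0,0,0],[0,0,0]]

```text
t: 8.83
ee_pos: [0.4015, -0.3397, 0.145]
tcp_rot: [0.0, 0.983, -0.185, 0.0]
contact_force: [-0.7, 0.5, -1.4]
gripper_width: 0.0443
grip_force: 61.4
```

```bash
python3 -c "
from h import *
snap('w4');plan((.4035,-.3398,.03,-21.3))"
```

```text
[ 0.4015135  -0.33966898  0.14496878] 8.8333
now [ 0.4017 -0.3394  0.1449] yaw -21.29 tilt [ 0.0002 -0.0002] t 8.8833
shift [ 0.062 -0.009  3.829] turn z 0.003
```

View pics/w4_v.png

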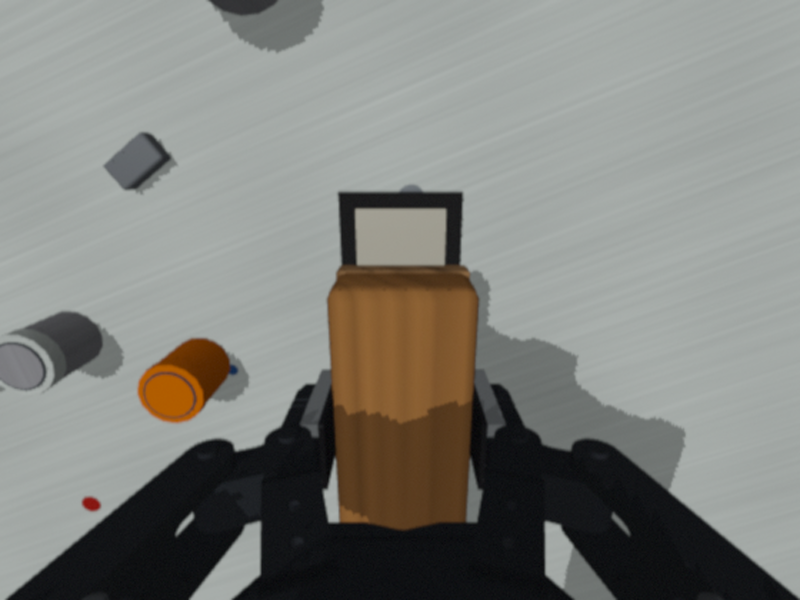

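The block hangs square over its pad (pad centred at column 401, block at 402). I'll lower it and release.

Call:
apply_moves:
  targets:
    - [[0.06,0,0.7],[0,0,0]]
    - [[0,0,0.8],[0,0,0]]
    - [[0,0,0.8],[0,0,0]]
    - [[0,0,0.6],[0,0,0]]
    - [[0,0,0.45],[0,0,0]]
    - [[0,0,0.3],[0,0,0]]
    - [[0,0,0.2],[0,0,0]]
    - [[0,0,0],[0,0,0]]
    - [[0,0,0],[0,0,0]]

```text
t: 9.63
ee_pos: [0.4037, -0.3403, 0.0292]
tcp_rot: [0.0, 0.983, -0.185, 0.0]
contact_force: [-0.4, -0.8, -1.5]
gripper_width: 0.0442
grip_force: 63.1
```

Call:
apply_moves:
  targets:
    - [[0,0,0],[0,0,0]]
    - [[0,0,0],[0,0,0]]
    - [[0,0,0],[0,0,0]]
    - [[0,0,0],[0,0,0]]
    - [[0,0,0],[0,0,0]]
    - [[0,0,0],[0,0,0]]
    - [[0,0,-0.4],[0,0,0]]
    - [[0,0,-0.8],[0,0,0]]
    - [[0,0,-0.8],[0,0,0]]
    - [[0,0,-0.8],[0,0,0]]
    - [[0,0,-0.8],[0,0,0]]
    - [[0,0,0],[0,0,0]]
  hand: 1

```text
t: 10.63
ee_pos: [0.4049, -0.3418, 0.1408]
tcp_rot: [0.001, 0.983, -0.186, 0.002]
contact_force: [1.4, -1.3, 1.2]
gripper_width: 0.085
grip_force: 0.0
```

```bash
python3 -c "
from h import *
plan((.6057,-.3286,.14,-21.3),(.6057,-.3286,.04,-21.3))"
```

```text
now [ 0.4049 -0.3418  0.1408] yaw -21.42 tilt [ 0.0041 -0.0038] t 10.6333
shift [ 6.069 -2.854  0.027] turn z -0.031
shift [ 0.    -0.     3.333] turn z 0.0
```

Call:
apply_moves:
  targets:
    - [[0.4,-0.2,0],[0,0,0]]
    - [[0.81,-0.38,0],[0,0,0]]
    - [[0.81,-0.38,0],[0,0,0]]
    - [[0.81,-0.38,0],[0,0,0]]
    - [[0.81,-0.38,0],[0,0,0]]
    - [[0.81,-0.38,0],[0,0,0]]
    - [[0.81,-0.38,0],[0,0,0]]
    - [[0.81,-0.38,0],[0,0,0]]
    - [[0,0,0],[0,0,0]]
    - [[0,0,0],[0,0,0]]

```text
t: 11.47
ee_pos: [0.6055, -0.326, 0.1352]
tcp_rot: [-0.0, 0.983, -0.185, -0.001]
contact_force: [-0.5, 0.5, -0.2]
gripper_width: 0.0855
grip_force: 0.0
```

```bash
python3 -c "
from h import *
snap('w5');plan((.6057,-.3286,.04,-21.3))"
```

```text
[ 0.60551612 -0.32603119  0.13518522] 11.4667
now [ 0.6043 -0.3261  0.1353] yaw -21.37 tilt [-0.0018  0.001 ] t 11.5167
shift [0.074 0.059 3.177] turn z -0.018
```

View pics/w5_v.png

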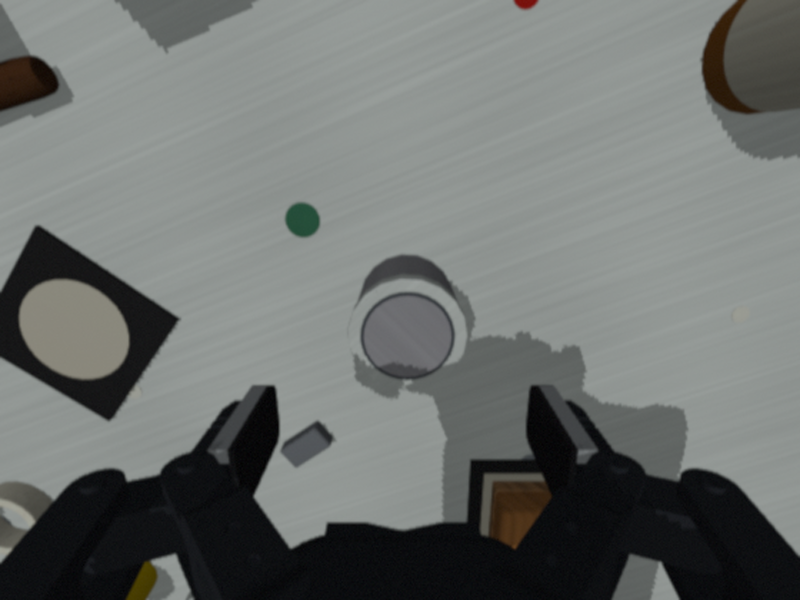

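The large tin's lid is centred at (408,335), close to the finger midline (401). The large pad's disc is at (74,330).

```bash
python3 -c "
from h import *
P=load('w5')
w=proj('wrist',np.array([(408,335)])*.7,.062,P)[0];print(w,proj('wrist',np.array([(74,330)])*.7,.003,P))
plan((w[0],w[1],.04,-21.3))"
```

```text
[ 0.60391834 -0.32814215] [[ 0.66149667 -0.12310728]]
now [ 0.6043 -0.3261  0.1353] yaw -21.37 tilt [-0.0018  0.001 ] t 11.5167
shift [0.013 0.067 3.177] turn z -0.018
```

Call:
apply_moves:
  targets:
    - [[0.01,0.06,0.5],[0,0,0]]
    - [[0,0,0.8],[0,0,0]]
    - [[0,0,0.8],[0,0,0]]
    - [[0,0,0.7],[0,0,0]]
    - [[0,0,0.38],[0,0,0]]
    - [[0,0,0],[0,0,0]]
    - [[0,0,0],[0,0,0]]

```text
t: 12.1
ee_pos: [0.6033, -0.3287, 0.0413]
tcp_rot: [-0.0, 0.983, -0.186, -0.001]
contact_force: [0.3, -0.4, 0.7]
gripper_width: 0.0851
grip_force: 0.0
```

Call:
apply_moves:
  targets:
    - [[0,0,0],[0,0,0]]
    - [[0,0,0],[0,0,0]]
    - [[0,0,0],[0,0,0]]
    - [[0,0,0],[0,0,0]]
    - [[0,0,0],[0,0,0]]
    - [[0,0,0],[0,0,0]]
    - [[0,0,0],[0,0,0]]
  hand: 0.45

```text
t: 12.68
ee_pos: [0.6046, -0.3293, 0.0432]
tcp_rot: [0.0, 0.983, -0.186, 0.001]
contact_force: [-2.3, 0.0, 8.0]
gripper_width: 0.0571
grip_force: 62.8
```

```bash
python3 -c "
from h import *
plan((.604,-.3275,.13,-21.3),(.663,-.123,.13,-21.3))"
```

```text
now [ 0.6046 -0.3293  0.0432] yaw -21.43 tilt [ 0.0018 -0.0011] t 12.6833
shift [-0.04  -0.047 -2.892] turn z -0.031
shift [-0.644 -7.065 -0.   ] turn z 0.0
```

Call:
apply_moves:
  targets:
    - [[0,0,-0.5],[0,0,0]]
    - [[0,0,-0.8],[0,0,0]]
    - [[0,0,-0.7],[0,0,0]]
    - [[-0.07,-0.4,0],[0,0,0]]
    - [[-0.08,-0.84,0],[0,0,0]]
    - [[-0.08,-0.84,0],[0,0,0]]
    - [[-0.08,-0.84,0],[0,0,0]]
    - [[-0.08,-0.84,0],[0,0,0]]
    - [[-0.08,-0.84,0],[0,0,0]]
    - [[-0.08,-0.84,0],[0,0,0]]
    - [[-0.08,-0.84,0],[0,0,0]]
    - [[-0.07,-0.83,0],[0,0,0]]

```text
t: 13.68
ee_pos: [0.6623, -0.1207, 0.1021]
tcp_rot: [-0.0, 0.983, -0.186, 0.0]
contact_force: [0.2, -0.6, -1.3]
gripper_width: 0.0567
grip_force: 64.5
```

Call:
apply_moves:
  targets:
    - [[0,0,0],[0,0,0]]
    - [[0,0,0],[0,0,0]]
    - [[0,0,0],[0,0,0]]

```text
t: 13.93
ee_pos: [0.6621, -0.1224, 0.1019]
tcp_rot: [0.0, 0.983, -0.186, 0.0]
contact_force: [-0.4, 0.1, -1.9]
gripper_width: 0.0565
grip_force: 64.7
```

```bash
python3 -c "
from h import *
plan((.663,-.123,.0455,-21.3))"
```

```text
now [ 0.6621 -0.1224  0.1019] yaw -21.39 tilt [ 0.0001 -0.0002] t 13.9333
shift [0.035 0.009 1.879] turn z -0.021
```

Call:
apply_moves:
  targets:
    - [[0.03,0,0.6],[0,0,0]]
    - [[0,0,0.5],[0,0,0]]
    - [[0,0,0.4],[0,0,0]]
    - [[0,0,0.25],[0,0,0]]
    - [[0,0,0.13],[0,0,0]]
    - [[0,0,0],[0,0,0]]
    - [[0,0,0],[0,0,0]]

```text
t: 14.52
ee_pos: [0.6625, -0.1235, 0.0463]
tcp_rot: [0.0, 0.983, -0.186, -0.0]
contact_force: [-8.9, -1.2, 15.9]
gripper_width: 0.0568
grip_force: 65.9
```

Call:
apply_moves:
  targets:
    - [[0,0,0],[0,0,0]]
    - [[0,0,0],[0,0,0]]
    - [[0,0,0],[0,0,0]]
    - [[0,0,0],[0,0,0]]
    - [[0,0,0],[0,0,0]]
    - [[0,0,0],[0,0,0]]
    - [[0,0,-0.4],[0,0,0]]
    - [[0,0,-0.8],[0,0,0]]
    - [[0,0,-0.8],[0,0,0]]
    - [[0,0,-0.8],[0,0,0]]
    - [[0,0,-0.8],[0,0,0]]
    - [[0,0,0],[0,0,-1]]
  hand: 1

```text
t: 15.52
ee_pos: [0.6656, -0.1234, 0.1591]
tcp_rot: [0.0, 0.988, -0.152, 0.003]
contact_force: [1.9, -0.3, 0.6]
gripper_width: 0.0854
grip_force: 0.0
```

Call:
apply_moves:
  targets:
    - [[0,0,0],[0,0,-1]]
    - [[0,0,0],[0,0,-1]]
    - [[0,0,0],[0,0,-1]]
    - [[0,0,0],[0,0,-1]]
    - [[0,0,0],[0,0,-1]]
    - [[0,0,0],[0,0,-1]]
    - [[0,0,0],[0,0,-1]]
    - [[0,0,0],[0,0,-1]]
    - [[0,0,0],[0,0,-1]]
    - [[0,0,0],[0,0,-1]]
    - [[0,0,0],[0,0,-1]]
    - [[0,0,0],[0,0,-1]]
  hand: 0.75

```text
t: 16.52
ee_pos: [0.6632, -0.1229, 0.154]
tcp_rot: [0.0, 0.964, 0.265, 0.0]
contact_force: [-0.3, -0.4, -0.1]
gripper_width: 0.0641
grip_force: 0.0
```

Call:
apply_moves:
  targets:
    - [[0,0,0],[0,0,-1]]
    - [[0,0,0],[0,0,-1]]
    - [[0,0,0],[0,0,-1]]
    - [[0,0,0],[0,0,-1]]
    - [[0,0,0],[0,0,-1]]
    - [[0,0,0],[0,0,0]]
    - [[0,0,0],[0,0,0]]

```text
t: 17.1
ee_pos: [0.6632, -0.1229, 0.1538]
tcp_rot: [0.0, 0.905, 0.426, 0.0]
contact_force: [-0.0, 0.0, -0.2]
gripper_width: 0.0643
grip_force: 0.0
```

```bash
python3 -c "
from h import *
plan((.4536,-.126,.13,50))"
```

```text
now [ 0.6632 -0.1229  0.1538] yaw 50.46 tilt [ 0.0005 -0.0001] t 17.1
shift [-4.528 -5.321  0.793] turn z 0.114
```

Call:
apply_moves:
  targets:
    - [[-0.3,-0.35,0.1],[0,0,0]]
    - [[-0.6,-0.71,0.1],[0,0,0]]
    - [[-0.6,-0.71,0.1],[0,0,0]]
    - [[-0.6,-0.71,0.1],[0,0,0]]
    - [[-0.6,-0.71,0.1],[0,0,0]]
    - [[-0.6,-0.71,0.1],[0,0,0]]
    - [[-0.6,-0.71,0.1],[0,0,0]]
    - [[-0.6,-0.71,0.1],[0,0,0]]
    - [[0,0,0],[0,0,0]]
    - [[0,0,0],[0,0,0]]
    - [[0,0,0],[0,0,0]]

```text
t: 18.02
ee_pos: [0.455, -0.1261, 0.1297]
tcp_rot: [0.001, 0.905, 0.426, 0.001]
contact_force: [1.0, -0.2, 0.1]
gripper_width: 0.064
grip_force: 0.0
```

```bash
python3 -c "
from h import *
plan((.4537,-.126,.03,50.4))"
```

```text
now [ 0.455  -0.1261  0.1297] yaw 50.47 tilt [ 0.0015 -0.0005] t 18.0167
shift [-0.025 -0.037  3.322] turn z 0.018
```

Call:
apply_moves:
  targets:
    - [[-0.02,-0.04,0.5],[0,0,0]]
    - [[0,0,0.8],[0,0,0]]
    - [[0,0,0.8],[0,0,0]]
    - [[0,0,0.6],[0,0,0]]
    - [[0,0,0.4],[0,0,0]]
    - [[0,0,0.2],[0,0,0]]
    - [[0,0,0],[0,0,0]]
    - [[0,0,0],[0,0,0]]

```text
t: 18.68
ee_pos: [0.4534, -0.1256, 0.0302]
tcp_rot: [0.0, 0.904, 0.427, 0.0]
contact_force: [-0.0, 0.4, 0.4]
gripper_width: 0.0646
grip_force: 0.0
```

Call:
apply_moves:
  targets:
    - [[0,0,0],[0,0,0]]
    - [[0,0,0],[0,0,0]]
    - [[0,0,0],[0,0,0]]
    - [[0,0,0],[0,0,0]]
    - [[0,0,0],[0,0,0]]
    - [[0,0,0],[0,0,0]]
    - [[0,0,0],[0,0,0]]
  hand: 0.25

```text
t: 19.27
ee_pos: [0.4534, -0.1257, 0.0312]
tcp_rot: [0.001, 0.904, 0.427, 0.001]
contact_force: [-0.8, 1.2, 9.5]
gripper_width: 0.0367
grip_force: 58.9
```

```bash
python3 -c "
from h import *
p=env.get_state()['ee_pos']
plan((p[0],p[1],.14,50.4),(.50,.08,.14,50.4),(.3962,.342,.14,50.4))"
```

```text
now [ 0.4534 -0.1257  0.0312] yaw 50.57 tilt [ 0.0018 -0.0006] t 19.2667
shift [ 0.     0.    -3.628] turn z 0.041
shift [ 6.273 -3.175 -0.   ] turn z 0.0
shift [ 4.524 -8.233 -0.   ] turn z 0.0
```

Call:
apply_moves:
  targets:
    - [[0,0,-0.5],[0,0,0]]
    - [[0,0,-0.8],[0,0,0]]
    - [[0,0,-0.8],[0,0,0]]
    - [[0,0,-0.8],[0,0,0]]
    - [[0,0,-0.7],[0,0,0]]
    - [[0.78,-0.4,0],[0,0,0]]
    - [[0.78,-0.4,0],[0,0,0]]
    - [[0.78,-0.4,0],[0,0,0]]
    - [[0.78,-0.4,0],[0,0,0]]
    - [[0.78,-0.4,0],[0,0,0]]
    - [[0.78,-0.4,0],[0,0,0]]
    - [[0.78,-0.4,0],[0,0,0]]

```text
t: 20.27
ee_pos: [0.4922, 0.0557, 0.1389]
tcp_rot: [0.0, 0.904, 0.427, 0.001]
contact_force: [0.9, -1.2, -0.9]
gripper_width: 0.0368
grip_force: 60.1
```

Call:
apply_moves:
  targets:
    - [[0.78,-0.4,0],[0,0,0]]
    - [[0.41,-0.75,0],[0,0,0]]
    - [[0.41,-0.75,0],[0,0,0]]
    - [[0.41,-0.75,0],[0,0,0]]
    - [[0.41,-0.75,0],[0,0,0]]
    - [[0.41,-0.75,0],[0,0,0]]
    - [[0.41,-0.75,0],[0,0,0]]
    - [[0.41,-0.75,0],[0,0,0]]
    - [[0.41,-0.75,0],[0,0,0]]
    - [[0.41,-0.75,0],[0,0,0]]
    - [[0.41,-0.75,0],[0,0,0]]
    - [[0.41,-0.7,0],[0,0,0]]

```text
t: 21.27
ee_pos: [0.3927, 0.3421, 0.1388]
tcp_rot: [-0.0, 0.904, 0.427, 0.0]
contact_force: [0.4, -0.7, 0.3]
gripper_width: 0.0366
grip_force: 60.1
```

Call:
apply_moves:
  targets:
    - [[0,0,0],[0,0,0]]
    - [[0,0,0],[0,0,0]]

```text
t: 21.43
ee_pos: [0.3929, 0.3418, 0.1386]
tcp_rot: [-0.0, 0.904, 0.428, 0.0]
contact_force: [-0.8, -0.7, -0.8]
gripper_width: 0.0365
grip_force: 60.2
```

```bash
python3 -c "
from h import *
snap('w6');plan((.3962,.342,.0345,50.4))"
```

```text
[0.3929415  0.34180563 0.13863505] 21.4333
now [0.3932 0.341  0.1385] yaw 50.65 tilt [0.0005 0.0002] t 21.4833
shift [0.09  0.056 3.468] turn z 0.061
```

View pics/w6_v.png

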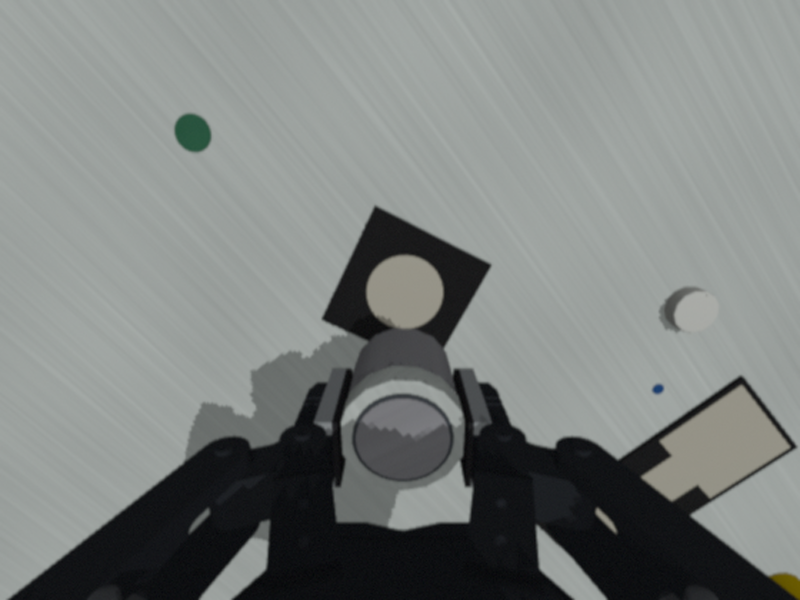

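The pad's disc is at (405,292) and the held tin's lid at (403,438).

```bash
python3 -c "
from h import *
P=load('w6')
print(proj('wrist',np.array([(405,292)])*.7,.003,P),proj('wrist',np.array([(403,438)])*.7,.1514,P))"
```

```text
[[0.39662437 0.34332812]] [[0.39389451 0.34272054]]
```

Call:
apply_moves:
  targets:
    - [[0.08,0.05,0.6],[0,0,0]]
    - [[0,0,0.8],[0,0,0]]
    - [[0,0,0.8],[0,0,0]]
    - [[0,0,0.6],[0,0,0]]
    - [[0,0,0.4],[0,0,0]]
    - [[0,0,0.27],[0,0,0]]
    - [[0,0,0],[0,0,0]]
    - [[0,0,0],[0,0,0]]

```text
t: 22.15
ee_pos: [0.3964, 0.341, 0.0341]
tcp_rot: [0.0, 0.904, 0.427, -0.0]
contact_force: [-0.2, 0.1, -1.0]
gripper_width: 0.037
grip_force: 64.0
```

Call:
apply_moves:
  targets:
    - [[0,0,0],[0,0,0]]
    - [[0,0,0],[0,0,0]]
    - [[0,0,0],[0,0,0]]
    - [[0,0,0],[0,0,0]]
    - [[0,0,0],[0,0,0]]
    - [[0,0,0],[0,0,0]]
    - [[0,0,-0.4],[0,0,0]]
    - [[0,0,-0.8],[0,0,0]]
    - [[0,0,-0.8],[0,0,0]]
    - [[0,0,-0.8],[0,0,0]]
    - [[0,0,-0.8],[0,0,0]]
  hand: 0.8

```text
t: 23.07
ee_pos: [0.3958, 0.3416, 0.1431]
tcp_rot: [0.0, 0.904, 0.427, -0.0]
contact_force: [0.7, 1.1, -0.6]
gripper_width: 0.0683
grip_force: 0.0
```

Call:
apply_moves:
  targets:
    - [[0,0,0],[0,0,1]]
    - [[0,0,0],[0,0,1]]
    - [[0,0,0],[0,0,1]]
    - [[0,0,0],[0,0,1]]
    - [[0,0,0],[0,0,1]]
    - [[0,0,0],[0,0,1]]
    - [[0,0,0],[0,0,1]]
    - [[0,0,0],[0,0,0.25]]
    - [[0,0,0],[0,0,0]]

```text
t: 23.82
ee_pos: [0.396, 0.3417, 0.142]
tcp_rot: [0.0, 0.982, 0.187, -0.0]
contact_force: [-0.0, 0.1, -0.3]
gripper_width: 0.0683
grip_force: 0.0
```

```bash
python3 -c "
from h import *
plan((.6667,.100,.12,21.6))"
```

```text
now [0.396  0.3417 0.142 ] yaw 21.61 tilt [-0. -0.] t 23.8167
shift [ 5.423 10.814  0.734] turn z 0.002
```

Call:
apply_moves:
  targets:
    - [[0.42,0.82,0.05],[0,0,0]]
    - [[0.42,0.83,0.05],[0,0,0]]
    - [[0.42,0.83,0.05],[0,0,0]]
    - [[0.42,0.83,0.05],[0,0,0]]
    - [[0.42,0.83,0.05],[0,0,0]]
    - [[0.42,0.83,0.05],[0,0,0]]
    - [[0.42,0.83,0.05],[0,0,0]]
    - [[0.42,0.83,0.05],[0,0,0]]
    - [[0.42,0.83,0.05],[0,0,0]]
    - [[0.42,0.83,0.05],[0,0,0]]
    - [[0.42,0.83,0.05],[0,0,0]]
    - [[0.42,0.83,0.05],[0,0,0]]

```text
t: 24.82
ee_pos: [0.6473, 0.1186, 0.1239]
tcp_rot: [-0.0, 0.982, 0.188, -0.0]
contact_force: [0.3, 1.2, 0.5]
gripper_width: 0.0682
grip_force: 0.0
```

Call:
apply_moves:
  targets:
    - [[0.38,0.85,0.1],[0,0,0]]
    - [[0,0,0],[0,0,0]]
    - [[0,0,0],[0,0,0]]

```text
t: 25.07
ee_pos: [0.6669, 0.099, 0.1205]
tcp_rot: [-0.0, 0.982, 0.187, -0.0]
contact_force: [-0.9, -0.0, 0.2]
gripper_width: 0.0689
grip_force: 0.0
```

```bash
python3 -c "
from h import *
snap('w7');plan((.6667,.100,.024,21.6))"
```

```text
[0.66688093 0.09903275 0.12045817] 25.0667
now [0.6661 0.0999 0.1206] yaw 21.61 tilt [-0.0009  0.    ] t 25.1167
shift [0.021 0.005 3.219] turn z 0.003
```

View pics/w7_v.png

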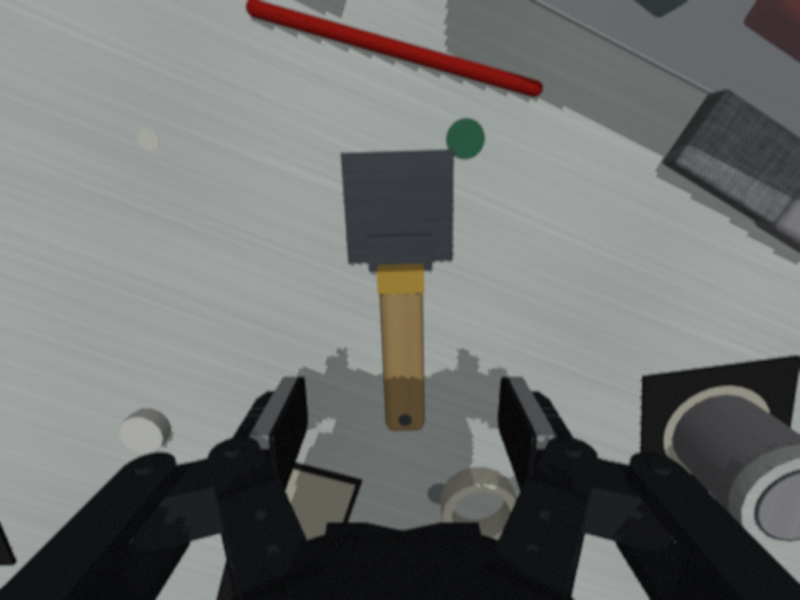

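The blade's edge runs from (341,154) to (452,149), and the handle's top end is at (405,428). The handle lies between the fingers.

```bash
python3 -c "
from h import *
P=load('w7')
e=proj('wrist',np.array([(341,154),(452,149)])*.7,.003,P).mean(0);h=proj('wrist',np.array([(405,428)])*.7,.022,P)[0]
d=e-h;L=np.hypot(*d);u=d/L;w=np.degrees(np.arctan2(d[1],d[0]));o=(e+h)/2;g=o-.01*u;print(e,h,L,w,o,g)
plan((g[0],g[1],.024,w))"
```

```text
[0.74555583 0.13375385] [0.60181757 0.07150783] 0.1566373408378417 23.41508014197887 [0.6736867  0.10263084] [0.6645102  0.09865694]
now [0.6661 0.0999 0.1206] yaw 21.61 tilt [-0.0009  0.    ] t 25.1167
shift [-0.063  0.019  3.219] turn z -0.451
```

Call:
apply_moves:
  targets:
    - [[-0.06,0.02,0.4],[0,0,-0.45]]
    - [[0,0,0.7],[0,0,0]]
    - [[0,0,0.7],[0,0,0]]
    - [[0,0,0.6],[0,0,0]]
    - [[0,0,0.45],[0,0,0]]
    - [[0,0,0.33],[0,0,0]]
    - [[0,0,0],[0,0,0]]
    - [[0,0,0],[0,0,0]]

```text
t: 25.78
ee_pos: [0.6647, 0.0994, 0.0256]
tcp_rot: [-0.0, 0.979, 0.203, -0.0]
contact_force: [0.0, -1.0, 0.3]
gripper_width: 0.068
grip_force: 0.0
```

Call:
apply_moves:
  targets:
    - [[0,0,0],[0,0,0]]
    - [[0,0,0],[0,0,0]]
    - [[0,0,0],[0,0,0]]
    - [[0,0,0],[0,0,0]]
    - [[0,0,0],[0,0,0]]
    - [[0,0,0],[0,0,0]]
    - [[0,0,0],[0,0,0]]
    - [[0,0,0],[0,0,0]]
    - [[0,0,0],[0,0,0]]
  hand: 0.1

```text
t: 26.53
ee_pos: [0.6655, 0.099, 0.0266]
tcp_rot: [0.0, 0.979, 0.203, 0.001]
contact_force: [-1.1, 0.9, 7.5]
gripper_width: 0.0223
grip_force: 59.8
```

```bash
python3 -c "
from h import *
s=env.get_state();p=s['ee_pos'];a=np.radians(23.4)
# TCP offset from scraper origin, along its axis
k=(p[:2]-[.6737,.1026])@[np.cos(a),np.sin(a)];b=np.radians(4.3);print(k)
plan((p[0],p[1],.11,23.5),(.4484+k*np.cos(b),.1093+k*np.sin(b),.11,4.3))"
```

```text
-0.00895182722336907
now [0.6655 0.099  0.0266] yaw 23.37 tilt [0.0013 0.0002] t 26.5333
shift [ 0.     0.    -2.779] turn z -0.033
shift [-6.781 -3.297 -0.   ] turn z 4.8
```

Call:
apply_moves:
  targets:
    - [[0,0,-0.4],[0,0,0]]
    - [[0,0,-0.8],[0,0,0]]
    - [[0,0,-0.8],[0,0,0]]
    - [[0,0,-0.8],[0,0,0]]
    - [[-0.75,-0.37,0],[0,0,0]]
    - [[-0.75,-0.37,0],[0,0,0]]
    - [[-0.75,-0.37,0],[0,0,0]]
    - [[-0.75,-0.37,0],[0,0,0]]
    - [[-0.75,-0.37,0],[0,0,0]]
    - [[-0.75,-0.37,0],[0,0,0]]
    - [[-0.75,-0.37,0],[0,0,0]]
    - [[-0.75,-0.37,0],[0,0,0]]

```text
t: 27.53
ee_pos: [0.4635, 0.1091, 0.1105]
tcp_rot: [0.0, 0.979, 0.203, 0.001]
contact_force: [0.6, -1.1, -1.3]
gripper_width: 0.0227
grip_force: 58.9
```

Call:
apply_moves:
  targets:
    - [[-0.75,-0.37,0],[0,0,0]]
    - [[0,0,0],[0,0,0.96]]
    - [[0,0,0],[0,0,0.96]]
    - [[0,0,0],[0,0,0.96]]
    - [[0,0,0],[0,0,0.96]]
    - [[0,0,0],[0,0,0.96]]
    - [[0,0,0],[0,0,0]]
    - [[0,0,0],[0,0,0]]

```text
t: 28.2
ee_pos: [0.4397, 0.1104, 0.1102]
tcp_rot: [-0.0, 0.999, 0.037, 0.0]
contact_force: [-0.6, 0.7, -1.5]
gripper_width: 0.0224
grip_force: 58.9
```

```bash
python3 -c "
from h import *
snap('w8');plan((.4395,.1086,.0295,4.3))"
```

```text
[0.4397076  0.11035651 0.11022333] 28.2
now [0.4396 0.1104 0.1101] yaw 4.32 tilt [0.0006 0.0001] t 28.25
shift [-0.009  0.058  2.686] turn z 0.005
```

View pics/w8_v.png

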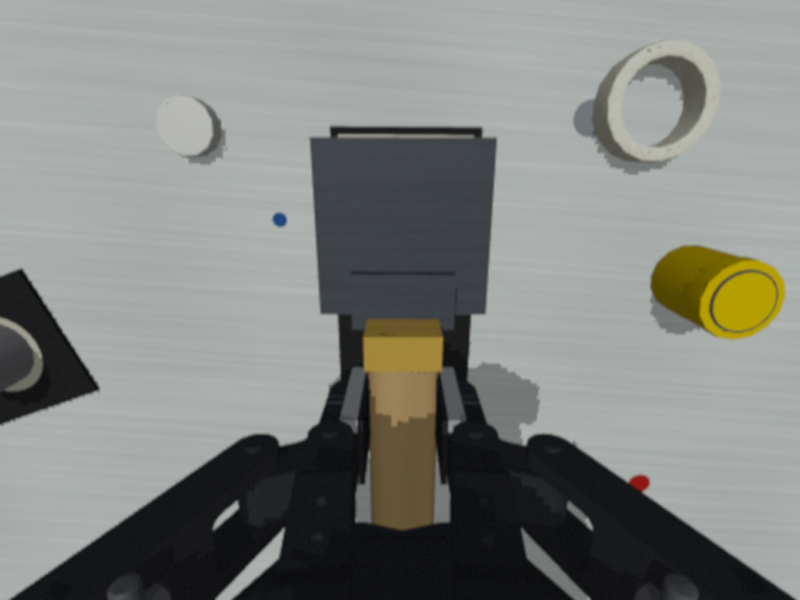

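The blade edge is centred at (404,138), and the pad's far edge is centred at (406,128) beyond it, so the two are aligned to within a few pixels. I'll compare them in metres.

```bash
python3 -c "
from h import *
P=load('w8');b=np.radians(4.3);u=np.array([np.cos(b),np.sin(b)])
e=proj('wrist',np.array([(404,138)])*.7,.0866,P)[0];f=proj('wrist',np.array([(331,128),(482,128)])*.7,.003,P);print(e,f)
d=f.mean(0)-.009*u-e;print('edge mark - edge, tool x,y units',[(d@u)/.03,(d@[u[1],-u[0]])/.03])"
```

```text
[0.52699324 0.11679488] [[0.53342637 0.15334639]
 [0.53919914 0.07838425]]
edge mark - edge, tool x,y units [np.float64(0.007452849439585891), np.float64(0.054190099157555474)]
```

Call:
apply_moves:
  targets:
    - [[0,0.05,0.5],[0,0,0]]
    - [[0,0,0.7],[0,0,0]]
    - [[0,0,0.6],[0,0,0]]
    - [[0,0,0.4],[0,0,0]]
    - [[0,0,0.3],[0,0,0]]
    - [[0,0,0.2],[0,0,0]]
    - [[0,0,0],[0,0,0]]
    - [[0,0,0],[0,0,0]]

```text
t: 28.92
ee_pos: [0.4397, 0.1089, 0.0287]
tcp_rot: [-0.0, 0.999, 0.037, 0.0]
contact_force: [-0.0, 0.1, -0.8]
gripper_width: 0.0228
grip_force: 62.6
```

Call:
apply_moves:
  targets:
    - [[0,0,0],[0,0,0]]
    - [[0,0,0],[0,0,0]]
    - [[0,0,0],[0,0,0]]
    - [[0,0,0],[0,0,0]]
    - [[0,0,0],[0,0,0]]
    - [[0,0,-0.4],[0,0,0]]
    - [[0,0,-0.8],[0,0,0]]
    - [[0,0,-0.8],[0,0,0]]
    - [[0,0,-0.8],[0,0,0]]
    - [[0,0,-0.8],[0,0,0]]
    - [[0,0,-0.9],[0,0,0]]
    - [[0,0,-0.9],[0,0,0]]
  hand: 0.7

```text
t: 29.92
ee_pos: [0.4391, 0.1088, 0.1919]
tcp_rot: [0.0, 0.999, 0.036, -0.0]
contact_force: [0.1, -0.1, -0.6]
gripper_width: 0.0597
grip_force: 0.0
```

Call:
apply_moves:
  targets:
    - [[0.3,0.4,-0.9],[0,0,0]]
    - [[0.3,0.6,-0.9],[0,0,0]]
    - [[0,0.9,0],[0,0,0]]
    - [[0,0.9,0],[0,0,0]]
    - [[0,0.9,0],[0,0,0]]
    - [[0,0,0],[0,0,0]]
    - [[0,0,0],[0,0,0]]
    - [[0,0,0],[0,0,0]]
    - [[0,0,0],[0,0,0]]

```text
t: 30.67
ee_pos: [0.4654, 0.0001, 0.2445]
tcp_rot: [-0.0, 0.999, 0.037, -0.0]
contact_force: [0.2, 0.1, -0.5]
gripper_width: 0.0597
grip_force: 0.0
```

```bash
python3 -c "
from h import *
snap('w9')"
```

```text
[4.65385143e-01 1.02934794e-04 2.44519091e-01] 30.6667
```

View pics/w9_v.png

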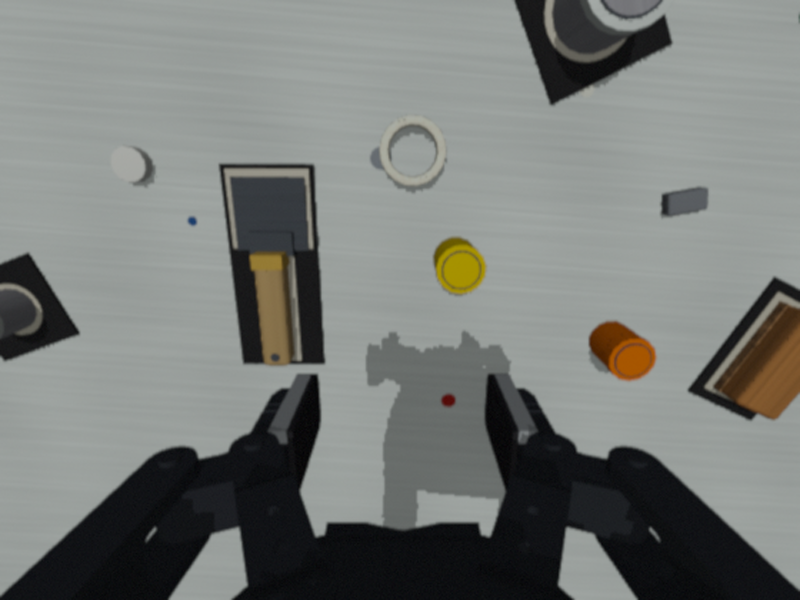

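The scraper lies inside its silhouette, blade at (268,177). The small tin, large tin and block are on their pads at the picture's edges. I'll check all four once from the side camera.

```bash
python3 - <<'E'
from h import *
import cv2
a=env.read_camera("side")[130:400,150:450];cv2.imwrite("pics/fin.png",cv2.resize(a,(660,594),interpolation=cv2.INTER_CUBIC))
E
```

```text
(no output)
```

View pics/fin.png

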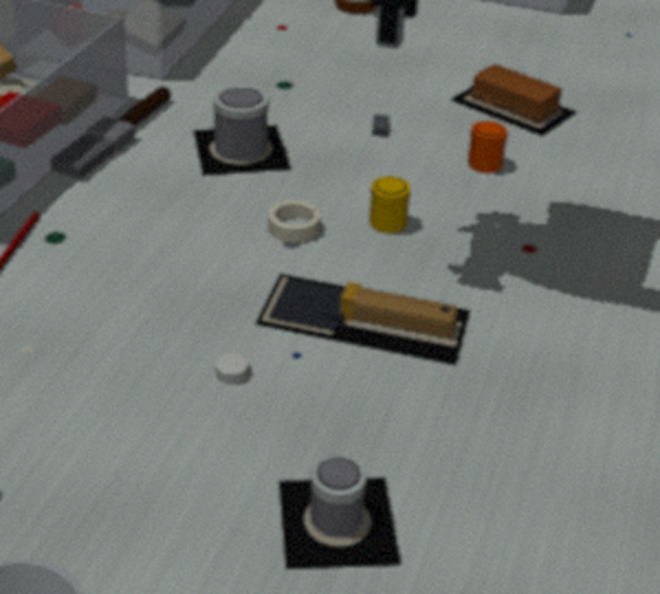

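All four pieces sit centred in their silhouettes: tins at (241,130) and (338,500), block at (516,97), scraper at (365,310). The look-alike tins haven't moved. I'll hand the job in.

```bash
python3 -c "
from workcell import env
print(env.sign_off())"
```

```text
the job is handed in; nothing more can be done
None
```

I handed the job in at about 31 s of the 112 s limit: the last pictures show both tins, the block and the scraper centred on their pads and released, with the orange and yellow tins left alone; no verdict came back.

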